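# Gather napkin rings on the carrying rod

## Task

Take the carrying rod from its stand and thread it up through all three napkin rings as they lie in the sloping cradle, lift them out together on the rod, and lay the loaded rod back in both forks of its stand with all three rings hanging on it between the collar and the front fork. Handle the rings only with the rod, do not drop any of them, and leave the mug, the tin and the salt shaker where they are.

Things in the scene. Friction and masses are not known exactly. Their poses are not given: they have to be found in the camera images.
- rod: Loose carrying rod, 205 mm, 120 g; origin at its handle's middle, x along the rod to the tip. Dark wooden handle x -31 to 31 mm, 22 wide (y), 26 high (z), sides upright at the start; collar disc 38 across (x 31 to 36); steel shaft 10 thick to x 146; rear neck 10 thick (x -31 to -49); end knob 20 across (x -49 to -59). Starts in the stand, tip to the robot's left, 10 degrees up.
- rod_tip (a point): the round tip of the rod's shaft, 146 mm ahead of the handle's middle
- rod_front (a point): point on the rod's axis 126 mm ahead of the handle's middle: it lies in the front fork when the rod is in its stand
- rod_rear (a point): point on the rod's axis 40 mm behind the handle's middle, at the middle of the neck: it lies in the rear fork, with 5 mm axial play each way
- stand: Fixed stand: wooden base 220 x 80 x 14 mm, origin at the centre of its underside, x along it, toward the robot's left; two upward-open Y forks of 7 mm steel wire, arms 40 degrees either side of vertical, tips 15 mm above the axis of a resting rod. Resting rod: handle's middle at (-45, 0, 90) mm in this frame, rod along the stand's x, rising 10 degrees to the tip.
- rest_front (a point): seat of the front fork: where rod_front lies when the rod rests there, 112 mm above the worktop; 86 mm of shaft are free between collar and front fork
- rest_rear (a point): seat of the rear fork: where rod_rear (the neck) lies when the rod rests there, 83 mm above the worktop. Round the work: wall cabinets hang 0.42 m above the rear part of the worktop, and a wall stands at its right end, about 0.4 m to the robot's right.
- cradle: Fixed wooden cradle on two posts; base 130 x 100 x 12 mm, its centre 10 mm ahead of the origin; origin at worktop level, x horizontal, toward the robot's left. On top a V trough rising 35 degrees toward +x holds the rings, their axis along (0.819, 0, 0.574) in this frame. Low lip at the high end, its top 17 mm below the ring axis: lift the rings 30 mm or more, square to the slope, to clear it.
- cradle_mouth (a point): point on the ring axis at the inner face of the cradle's low-end stop plate; (-30, 0, 155) mm in the cradle's frame. The rings run from here 67 mm up the slope. The plate is 8 mm thick (toward the low side), 72 wide, with an upward-open U slot 28 wide whose floor is 16 mm below the axis; its horns end 15 mm above the axis.
- ring_a_center (a point): centre of the red round napkin ring, the lowest of the three in the cradle: outside 60 mm across, hole 28 mm across, 22 mm long, 30 g, rigid, same size as the others; point z axis = the ring's axis, pointing up the slope at the start. The rings lie coaxially face to face (gaps under 1 mm) on the cradle's axis.
- ring_b_center (a point): centre of the yellow round napkin ring, the middle of the three in the cradle: outside 60 mm across, hole 28 mm across, 22 mm long, 30 g, rigid, same size as the others; point z axis = the ring's axis, pointing up the slope at the start. The rings lie coaxially face to face (gaps under 1 mm) on the cradle's axis.
- ring_c_center (a point): centre of the blue round napkin ring, the highest of the three in the cradle: outside 60 mm across, hole 28 mm across, 22 mm long, 30 g, rigid, same size as the others; point z axis = the ring's axis, pointing up the slope at the start. The rings lie coaxially face to face (gaps under 1 mm) on the cradle's axis.
- ring_a: the red napkin ring; origin at the centre of its lower face
- ring_b: the yellow napkin ring; origin at the centre of its lower face
- ring_c: the blue napkin ring; origin at the centre of its lower face
- mug: white speckled mug, 86 mm wide, 88 mm high, bystander; origin under it
- tin: round tin with an orange lid, 91 mm across, 115 mm high, bystander; origin under it
- shaker: glass salt shaker with a grey cap, 44 mm across, 90 mm high, bystander; origin under it

How it is judged (in metres and radians):
On the way, in this order (a step that is already met when the one before it is completed fails the run):
1. the rod is threaded through all three rings while they still lie in the cradle (x of ring_a_center in the frame of rod between 0.036 and 0.135 m and y of ring_a_center in the frame of rod between -0.014 and 0.014 m and z of ring_a_center in the frame of rod between -0.014 and 0.014 m and x of ring_b_center in the frame of rod between 0.036 and 0.135 m and y of ring_b_center in the frame of rod between -0.014 and 0.014 m and z of ring_b_center in the frame of rod between -0.014 and 0.014 m and x of ring_c_center in the frame of rod between 0.036 and 0.135 m and y of ring_c_center in the frame of rod between -0.014 and 0.014 m and z of ring_c_center in the frame of rod between -0.014 and 0.014 m and distance of each of ring_a_center, ring_b_center, ring_c_center from where it was at the start of the episode below 0.025 m), for 0.1 s.
2. all three rings hang on the rod, lifted clear of the cradle together (x of ring_a_center in the frame of rod between 0.036 and 0.135 m and y of ring_a_center in the frame of rod between -0.014 and 0.014 m and z of ring_a_center in the frame of rod between -0.014 and 0.014 m and x of ring_b_center in the frame of rod between 0.036 and 0.135 m and y of ring_b_center in the frame of rod between -0.014 and 0.014 m and z of ring_b_center in the frame of rod between -0.014 and 0.014 m and x of ring_c_center in the frame of rod between 0.036 and 0.135 m and y of ring_c_center in the frame of rod between -0.014 and 0.014 m and z of ring_c_center in the frame of rod between -0.014 and 0.014 m and z of ring_a_center in the frame of cradle above 0.181172 m and z of ring_b_center in the frame of cradle above 0.193963 m and z of ring_c_center in the frame of cradle above 0.206754 m), for 0.1 s.
At the end, for the whole second after the job is handed in: The rod lies at rest in its stand, neck and front point each within 12 mm of their seats in the forks, all three rings hanging on its shaft between collar and front fork (centres 36 to 115 mm ahead of the handle's middle, within 14 mm of the shaft's axis sideways and in height) (x of ring_a_center in the frame of rod between 0.036 and 0.115 m and y of ring_a_center in the frame of rod between -0.014 and 0.014 m and z of ring_a_center in the frame of rod between -0.014 and 0.014 m and x of ring_b_center in the frame of rod between 0.036 and 0.115 m and y of ring_b_center in the frame of rod between -0.014 and 0.014 m and z of ring_b_center in the frame of rod between -0.014 and 0.014 m and x of ring_c_center in the frame of rod between 0.036 and 0.115 m and y of ring_c_center in the frame of rod between -0.014 and 0.014 m and z of ring_c_center in the frame of rod between -0.014 and 0.014 m and distance between rod_front and rest_front below 0.012 m and distance between rod_rear and rest_rear below 0.012 m and linear speed of each of rod, ring_a, ring_b, ring_c below 0.03 m/s); the robot touches nothing.
It fails at once if the mug, the tin or the salt shaker is pushed more than 30 mm from its place (distance of any of mug, tin, shaker from where it was at the start of the episode above 0.03 m).
It fails at once if the gripper's fingers touch a ring (over 2 N) (contact force between the fingers and ring_a above 2 N or contact force between the fingers and ring_b above 2 N or contact force between the fingers and ring_c above 2 N).
It fails at once if a ring falls to the worktop or onto a base (height (world z) of any of ring_a_center, ring_b_center, ring_c_center below 0.045 m).
It also fails if it takes over 64 s, if anything falls off the work surface, if the arm or the gripper's body presses on something with over 40 N, if the wrist force passes 120 N, or if a joint passes its speed limit or range.

## Robot

A 6-joint arm with a two-finger parallel gripper is mounted at the origin on a cart in front of the work surface, level with it; the furniture and walls round the work are solid. World frame = base frame: x ahead of the robot, y to its left, z up, the work surface at z = 0. Lengths are in mm, angles in rad, forces in N, time in s.
With the tool pointing down it reaches from about 400 to 925 mm from the base axis. Payload 12.5 kg.
Tool frame: the origin (TCP) lies midway between the tips of the shut fingers; the grasp point (between the pads) lies 19 mm behind it; z points along the fingers, y is the line along which they close (so a half turn about z gives the same grasp; the last joint's range is limited). The gripper opens to 95 mm and grips with 3 to 60 N. Pads are 20 mm wide; open, the fingers measure 119 mm over their backs; the gripper's body (75 mm by 180 mm) begins 59 mm behind the grasp point.
Start: joints at [1.011, 0.491, 1.559, -0, 1.092, -0.106], TCP at [273.977, 561.768, 214.661] pointing down, gripper open.
Joint ranges: [-3.1, 3.1], [-0.84, 2.19], [0.05, 2.79], [-1.13, 4.28], [0.06, 2.93], [-2.69, 2.69]. Speed limits (rad/s): [2.22, 2.22, 2.79, 3.14, 3.14, 3.14].

## Interface

Orientations are given as [roll, pitch, yaw] about the fixed x, y, z axes, in that order (R = Rz(yaw) Ry(pitch) Rx(roll)).
In Python, from cell import readout, eyes, env gives the robot as it stands.
- The arm moves only by the tool move_arm, never from a script. Its argument "plan" is a list of rows, each a list of 3 entries, a list of its own where there are three numbers: the turn, a rotation vector about the tool's x, y, z in degrees, then the shift along the tool's x, y, z in m, then the gripper command: -1 is shut, 1 is fully open, values between are in proportion. In form: [[[ax, ay, az], [x, y, z], jaw], ...]. A call has 1 to 5 rows; each row is the pose to reach, as a shift and turn from the pose commanded when the call began, along the tool's axes at that moment; what a row does not reach only later rows make up. A row lasts 1/8 s, in which the tool goes at most 62.5 mm and 10.7 degrees, less where a joint would pass 70% of its speed; a pose out of reach is approached as far as the arm can. A call with a gripper value outside its range is refused whole. The fingers move at their own pace and stop on an object; the grip force is fixed at half the most. Time passes only in rows, so rows that repeat a pose let the fingers close. It gives the time, the measured TCP pose, the force, the opening and the grip force at its end, in the units of the state.
- readout.state(): the state, without advancing time (a new reading comes with each control period).
- eyes.read_camera(name): name is "scene" or "top"; returns a dict with "img" (384x512x3 uint8, red, green, blue), "K" (3x3 intrinsics, pixels), "dist" ([k1, k2, p1, p2, k3] as OpenCV has them; the pictures are not rectified), "extrinsics" (4x4, takes a point from camera to world coordinates). Camera axes: x right, y up, looking along -z (the intrinsics and any distortion apply to the point x, -y, -z); pixel columns grow to the right and rows downward; lengths in mm; the calibration is good to about 2 mm. A picture is of the moment at which its call begins. There is no depth.
- env.job_done(): hands the job in; it is judged then, once.
Trained networks look in a picture, given as the dict that the camera call returned (one of the last four; its "shot" number tells which), for a name from the list of things; names that differ only in an ending like _2 or _b are one class to them, and where a whole thing is asked for, a point or a joint stands for the part that bears it (a point fixed in the world has none). Each returns a list of dicts, best first, with "score" (0 to 1); they miss things now and then, are a little off and sometimes report something else, mostly with a low value. They report only what shows in the picture. A call takes as long as a camera call.
- eyes.cut_out(picture, name): "mask" (384x512 bool, what is visible of it) and "uv" ([column, row] in pixels, amid what is visible of it).
The state is a dict: "t": time; "joints": joint angles; "qvel": joint speeds; "tau": joint torques, N m; "eef_pos": TCP position; "tcp_rot": TCP orientation; "ft_force": force on the tool from outside, world axes, zero at the start; "moment": the same for the moment, N m; "opening": opening from 0.0 (shut) to 1.0 (fully open); "grip_force": force on a finger pad.
Only numpy, scipy, OpenCV 4.12 (cv2) and the standard library are available. Lean on these libraries where they do the work, as an engineer would, in place of code of your own. Each camera call takes 0.05 s, during which the arm holds its last target. There are 200 camera calls.

## Working session

There is one attempt and no reset: what is moved stays moved. The work goes in short steps, Python scripts to look and compute and a tool call to move; the robot and the scene stay as the last step left them, time stands still between calls to the robot, and variables do not carry over. Pictures are saved under pics/ and viewed, at most 10 in all, crops included, and the job is handed in when it is done.

Besides the shell and the picture viewer there is one more tool, called as name([rows], argument=value, ...), one row to a line, values as JSON. move_arm: Moves the arm, as the interface text tells. Its arguments: {"type":"object","properties":{"plan":{"type":"array","items":{"type":"array"}}},"required":["plan"]}

```bash
mkdir -p pics; ls; python3 - <<'E'
from cell import readout, eyes, env
import cv2, numpy as np
print(readout.state())
for n in ["scene","top"]:
    p=eyes.read_camera(n)
    cv2.imwrite(f"pics/{n}0.png",p["img"][:,:,::-1])
    print(n,p["K"].tolist(),p["dist"],np.round(p["extrinsics"],4).tolist())
    for o in ["rod","stand","cradle","ring_a","ring_b","ring_c","mug","tin","shaker","rod_tip","rest_front","rest_rear","cradle_mouth","rod_front","rod_rear"]:
        try:
            r=eyes.cut_out(p,o)
            print(o,[(round(d["score"],2),np.round(d["uv"],1).tolist(),int(d["mask"].sum())) for d in r[:3]])
        except Exception as e: print(o,e)
E
```

```text
pics
{'t': 0.0, 'joints': array([ 1.01142213e+00,  4.91557382e-01,  1.55945105e+00,  1.96505837e-05,
        1.09168540e+00, -1.05632650e-01]), 'qvel': array([ 0.00068128,  0.00057399, -0.00138195,  0.0009711 , -0.00330224,
       -0.00027865]), 'tau': array([-1.86517187e-03, -6.12643075e+01, -2.58180499e+01,  6.91342587e-02,
        4.81123442e-02, -6.54783048e-05]), 'eef_pos': array([273.82254565, 561.55652857, 214.06254738]), 'tcp_rot': array([-3.14049945e+00, -1.33435044e-04,  2.68784197e+00]), 'ft_force': array([0.63259417, 0.12788092, 0.15438813]), 'moment': array([-0.07476885, -0.07135708, -0.05610653]), 'grip_force': 0.0, 'opening': 1.0011973107173688}
scene [[497.55483641859666, 0.0, 246.5469947582202], [0.0, 497.55483641859666, 190.0142444656945], [0.0, 0.0, 1.0]] [-0.02292832  0.          0.          0.          0.        ] [[0.5477, 0.5291, -0.6481, -440.6281], [-0.8365, 0.3642, -0.4094, -596.5115], [0.0194, 0.7664, 0.6421, 1143.8788], [0.0, 0.0, 0.0, 1.0]]
rod [(0.65, [285.5, 263.3], 376)]
stand [(0.59, [276.7, 276.6], 1670)]
cradle [(0.63, [165.3, 200.2], 1344)]
ring_a 
[... 1005 characters left out ...]
0.6, [315.6, 244.9], 1672)]
cradle [(0.77, [173.5, 221.9], 1074)]
ring_a [(0.77, [162.7, 231.3], 204), (0.66, [158.2, 228.0], 217)]
ring_b [(0.77, [162.7, 231.3], 204), (0.66, [158.2, 228.0], 217)]
ring_c [(0.77, [162.7, 231.3], 204), (0.66, [158.2, 228.0], 217)]
mug [(0.58, [350.5, 179.2], 994), (0.56, [313.9, 244.9], 1746)]
tin [(0.71, [290.4, 150.6], 535)]
shaker [(0.52, [160.3, 222.9], 182), (0.47, [212.6, 196.5], 198)]
rod_tip [(0.77, [334.3, 252.6], 417)]
rest_front [(0.68, [313.2, 242.7], 1723), (0.55, [157.0, 227.5], 170)]
rest_rear [(0.57, [314.5, 246.6], 1595)]
cradle_mouth [(0.76, [169.5, 227.5], 1142)]
rod_front [(0.61, [333.9, 249.8], 416)]
rod_rear [(0.97, [336.3, 250.5], 393)]
```

```bash
python3 - <<'E'
import cv2
a=cv2.imread("pics/scene0.png")[130:330,110:390]
b=cv2.imread("pics/top0.png")[130:300,120:400]
cv2.imwrite("pics/s1.png",cv2.resize(a,(784,560),interpolation=cv2.INTER_CUBIC))
cv2.imwrite("pics/t1.png",cv2.resize(b,(784,476),interpolation=cv2.INTER_CUBIC))
E
```

```text
(no output)
```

View pics/s1.png

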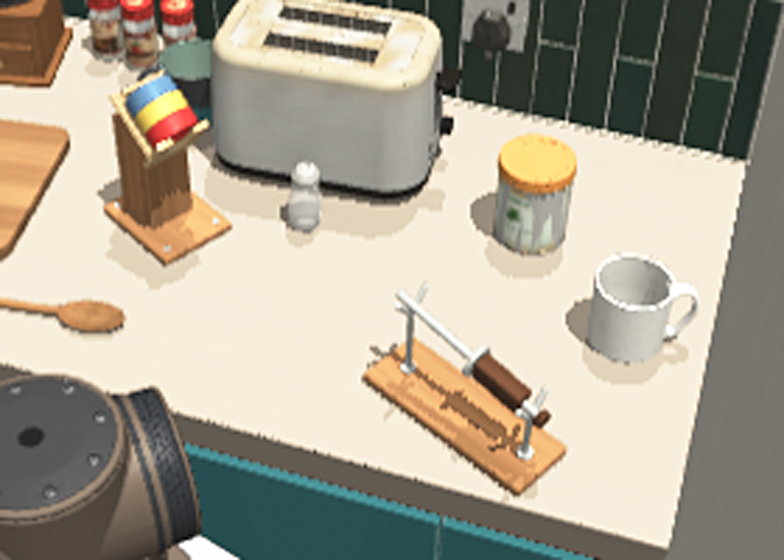

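View pics/t1.png

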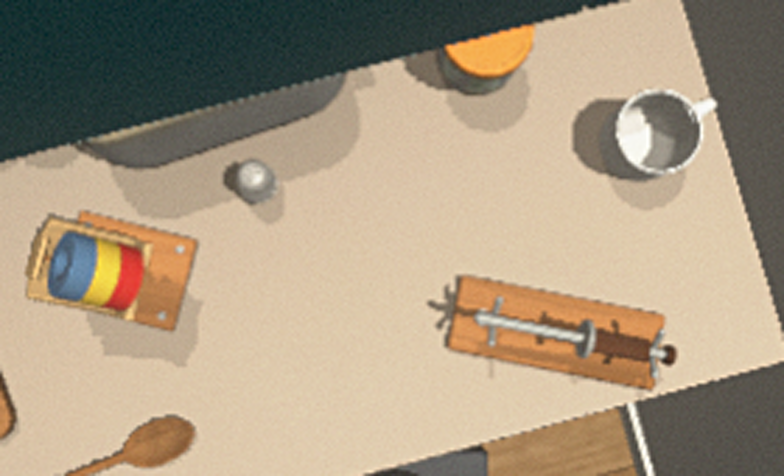

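Both views show the stand at right (tip at scene px ≈(252,236), top px ≈(292,244)) and the cradle at left with red, yellow and blue rings (top px ≈(158,228)). Next I fit both poses from keypoints.

```bash
cat > h.py <<'E'
import numpy as np, cv2
from scipy.spatial.transform import Rotation as R
from scipy.optimize import least_squares
from cell import readout, eyes, env
def proj(p,X):
    E=p["extrinsics"]; Xc=(np.atleast_2d(X)-E[:3,3])@E[:3,:3]*[1,-1,-1]
    return cv2.projectPoints(Xc,np.zeros(3),np.zeros(3),p["K"],np.array(p["dist"]))[0][:,0]
def world(q,P):  # q=x,y,yaw
    return R.from_euler('z',q[2]).apply(np.atleast_2d(P))+[q[0],q[1],0]
E
cat > fit.py <<'E'
from h import *
P={n:eyes.read_camera(n) for n in ["scene","top"]}
c,s=np.cos(np.radians(10)),np.sin(np.radians(10))
rod=lambda x:[-45+x*c,0,90+x*s]
crop=lambda n,u:np.array(u)/2.8+([110,130] if n=="scene" else [120,130])-0.3
S=[("top",[110,-40,14],(460,277)),("top",[-110,-40,14],(665,313)),("top",[-110,40,14],(653,388)),("top",[110,40,14],(447,348)),
("top",rod(144),(480,318)),("top",rod(-56),(671,355)),("top",rod(33),(588,339)),
("scene",[110,40,14],(365,377)),("scene",[-110,-40,14],(565,451)),("scene",[-110,40,14],(518,482)),("scene",rod(144),(400,297)),("scene",rod(-57),(543,417)),("scene",rod(33),(479,361))]
C=[("top",[-55,-50,12],(197,240)),("top",[-55,50,12],(175,329)),("top",[75,-50,12],(82,212)),
("scene",[-55,-50,12],(231,226)),("scene",[-55,50,12],(167,258)),("scene",[75,50,12],(105,208))]
for name,K,q0 in [("stand",S,[400,-200,1.4]),("cradle",C,[450,280,1.4])]:
    f=lambda q:np.concatenate([(proj(P[n],world(q,X))[0]-crop(n,u)) for n,X,u in K])
    r=least_squares(f,q0,x_scale=[100,100,1],loss='soft_l1')
    print(name,np.round(r.x,3),"\n",np.round(f(r.x).reshape(-1,2),1).tolist())
    if name=="stand": qs=r.x
    else: qc=r.x
# cradle refine with colour masks of rings
ax=np.array([.819,0,.574]); m=np.array([-30,0,155.])
t=np.linspace(0,2*np.pi,60)
def ring(q,a,b):
    e1=np.array([0,1,0]);e2=np.cross(ax,e1)
    return world(q,np.vstack([m+ax*k+30*(np.cos(t)[:,None]*e1+np.sin(t)[:,None]*e2) for k in(a,b)]))
M={}
for n in P:
    h=cv2.cvtColor(P[n]["img"],cv2.COLOR_RGB2HSV).astype(int)
    u=proj(P[n],ring(qc,0,67)).astype(int);x0,y0=u.min(0)-6;x1,y1=u.max(0)+7
    box=np.zeros(h.shape[:2],bool);box[y0:y1,x0:x1]=1
    H=h[...,0];s_=(h[...,1]>110)&box
    for col,mk in dict(red=s_&((H<6)|(H>170)),yel=s_&(H>23)&(H<34)&(h[...,1]>170),blu=s_&(H>95)&(H<125)).items():
        M[n,col]=mk; ys,xs=np.nonzero(mk); i=["red","yel","blu"].index(col)
        hull=cv2.convexHull(proj(P[n],ring(qc,22.4*i,22.4*i+22)).astype(np.float32))[:,0]
        print(n,col,mk.sum(),"img c",np.round([xs.mean(),ys.mean()],1),"box",xs.min(),xs.max(),ys.min(),ys.max(),"model box",np.round([hull[:,0].min(),hull[:,0].max(),hull[:,1].min(),hull[:,1].max()],1))
vis=[]
for n,(x,y) in dict(scene=(140,140),top=(120,190)).items():
    im=cv2.resize(P[n]["img"][y:y+75,x:x+70,::-1],None,fx=5.6,fy=5.6,interpolation=cv2.INTER_CUBIC)
    for i in range(3):
        hull=cv2.convexHull(proj(P[n],ring(qc,22.4*i,22.4*i+22)).astype(np.float32))[:,0]
        cv2.polylines(im,[((hull+.5-[x,y])*5.6).astype(int)],True,(0,255,0),1)
    for X in [[-55,-50,12],[-55,50,12],[75,-50,12],[75,50,12]]:
        cv2.circle(im,tuple(int(v) for v in (proj(P[n],world(qc,X))[0]+.5-[x,y])*5.6),3,(255,0,255),1)
    vis.append(im)
cv2.imwrite("pics/fit.png",np.hstack(vis))
for n,X in [("mouth",m),("handle_pre",m-60*ax)]: print(n,world(qc,X))
print("handle in stand",world(qs,rod(0)))
for k in["mug","tin","shaker"]:
    pass
np.save("q.npy",[qs,qc])
E
python3 fit.py
```

```text
stand [ 418.555 -160.303    1.386] 
 [[0.4, -1.1], [0.8, 0.2], [0.7, 0.6], [0.1, 0.6], [-1.3, -0.3], [-0.2, -0.3], [-0.8, -0.3], [-1.3, -1.0], [1.5, -1.7], [0.6, 3.5], [-0.6, -0.7], [0.4, 1.6], [-0.8, 0.7]]
cradle [477.644 282.787   1.339] 
 [[0.6, -0.4], [-0.1, 0.9], [-0.4, -0.7], [0.9, -0.9], [-0.2, 1.5], [-1.0, -0.2]]
scene red 136 img c [171.4 174.8] box 162 180 168 181 model box [161.6 181.6 168.2 184.6]fit.py:32: RuntimeWarning: Mean of empty slice.
  print(n,col,mk.sum(),"img c",np.round([xs.mean(),ys.mean()],1),"box",xs.min(),xs.max(),ys.min(),ys.max(),"model box",np.round([hull[:,0].min(),hull[:,0].max(),hull[:,1].min(),hull[:,1].max()],1))
  ret = ret.dtype.type(ret / rcount)
Traceback (most recent call last):
  File "fit.py", line 32, in <module>
    print(n,col,mk.sum(),"img c",np.round([xs.mean(),ys.mean()],1),"box",xs.min(),xs.max(),ys.min(),ys.max(),"model box",np.round([hull[:,0].min(),hull[:,0].max(),hull[:,1].min(),hull[:,1].max()],1))
                                                                         ~~~~~~^^
ValueError: zero-size array to reduction operation minimum which has no identity
```

```bash
sed -i 's/(H>23)&(H<34)&(h\[...,1\]>170)/(H>20)\&(H<36)\&(h[...,1]>150)/; s/("scene",\[-110,40,14\],(518,482)),//' fit.py
sed -i 's/^        M\[n,col\]=mk; /        M[n,col]=mk\n        if not mk.any(): print(n,col,"none"); continue\n        /' fit.py
cat >> fit.py <<'E'
x,y=220,210
vis=[]
for n,(x,y) in dict(scene=(230,225),top=(275,220)).items():
    im=cv2.resize(P[n]["img"][y:y+85,x:x+95,::-1],None,fx=4.2,fy=4.2,interpolation=cv2.INTER_CUBIC)
    for X in [[110,-40,14],[110,40,14],[-110,40,14],[-110,-40,14],rod(146),rod(36),rod(31),rod(-31),rod(-59),[79.1,0,14],[-84.4,0,14]]:
        cv2.circle(im,tuple(int(v) for v in (proj(P[n],world(qs,X))[0]+.5-[x,y])*4.2),3,(255,0,255),1)
    vis.append(im)
cv2.imwrite("pics/fit2.png",np.hstack(vis))
E
python3 fit.py
```

```text
stand [ 418.339 -160.714    1.386] 
 [[0.5, -1.0], [1.0, 0.3], [0.9, 0.7], [0.2, 0.7], [-1.2, -0.2], [-0.1, -0.3], [-0.7, -0.3], [-1.2, -0.9], [1.6, -1.6], [-0.5, -0.6], [0.5, 1.7], [-0.7, 0.8]]
cradle [477.644 282.787   1.339] 
 [[0.6, -0.4], [-0.1, 0.9], [-0.4, -0.7], [0.9, -0.9], [-0.2, 1.5], [-1.0, -0.2]]
scene red 137 img c [171.3 174.8] box 162 180 168 182 model box [161.6 181.6 168.2 184.6]
scene yel 31 img c [163.1 171.9] box 159 176 163 177 model box [157.8 177.7 162.3 178.7]
scene blu 15 img c [162.9 164.5] box 156 173 161 169 model box [154.  173.9 156.5 172.9]
top red 167 img c [165.2 229.2] box 158 170 217 240 model box [153.8 172.1 216.  240.9]
top yel 182 img c [156.8 227.4] box 149 162 215 238 model box [145.6 163.8 214.  239.3]
top blu none
mouth [[470.75973443 253.58741919 155.        ]]
handle_pre [[459.4826989  205.75889141 120.56      ]]
handle in stand [[ 410.09005117 -204.95115977   90.        ]]
```

View pics/fit.png

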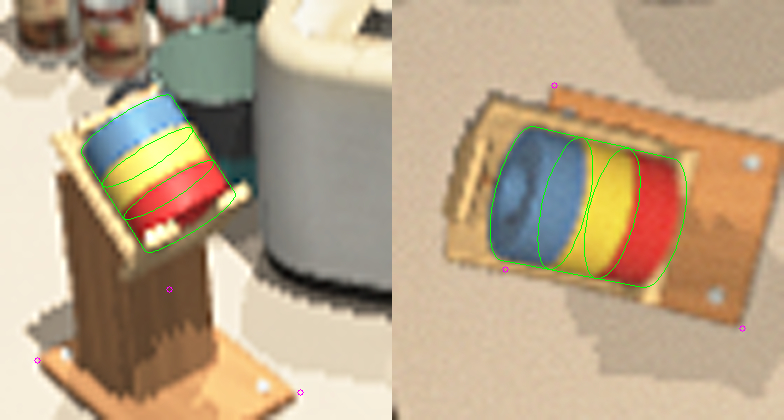

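View pics/fit2.png

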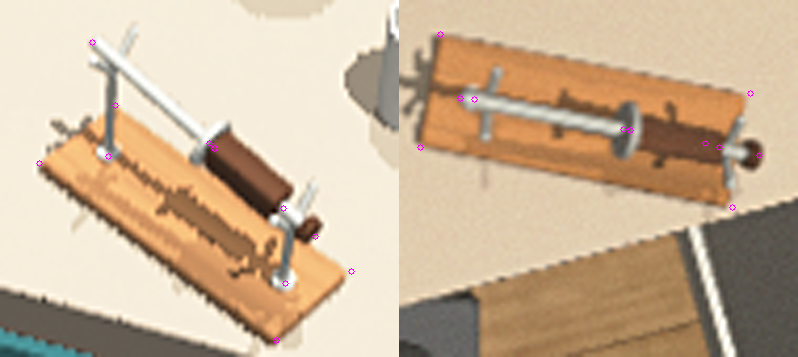

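Ring outlines fit to within about 1 px (rings in top px 146–172 × 214–241). The stand model sits about 1 px too far right, so I shift it +2 mm in y. Next comes the move planner.

```bash
cat > mv.py <<'E'
from h import *
qs,qc=np.load("q.npy"); qs=qs+[0,1.5,0]
def tool(yaw,el):
    d=np.array([np.cos(el)*np.cos(yaw),np.cos(el)*np.sin(yaw),np.sin(el)])
    z=np.array([np.sin(el)*np.cos(yaw),np.sin(el)*np.sin(yaw),-np.cos(el)])
    return np.column_stack([d,np.cross(z,d),z])
def cur():
    s=readout.state(); return np.array(s["eef_pos"]),R.from_euler('xyz',s["tcp_rot"]).as_matrix()
def rel(a,b):
    (p,A),(q,B)=a,b
    return np.round(R.from_matrix(A.T@B).as_rotvec(degrees=True),2).tolist(),np.round(A.T@(q-p)/1000,4).tolist()
def chain(*T):
    a=cur()
    for b in T: print(rel(a,b)); a=b
def pose(h,yaw,el): # handle middle -> TCP pose
    M=tool(yaw,el); return np.array(h)+19*M[:,2],M
E10=np.radians(10);E35=np.radians(35)
HS=world(qs,[-45,0,90])[0]
E
python3 - <<'E'
from mv import *
print(HS)
chain((np.array([390,300,290]),tool(2.0,0)),(np.array([405,0,280]),tool(1.386,0)),pose(HS+[0,0,100],qs[2],E10),pose(HS+[0,0,0],qs[2],E10))
E
```

```text
[ 410.09005117 -203.45115977   90.        ]
([0.0, -0.0, 39.41], [-0.219, -0.1844, -0.0753])
([0.0, 0.0, 35.18], [-0.279, -0.1112, 0.01])
([0.0, 10.0, -0.03], [-0.1958, 0.0424, 0.1087])
([0.0, 0.0, 0.0], [-0.0174, -0.0, 0.0985])
```

move_arm([
  [[0,0,8],[-0.04,-0.03,-0.04],1],
  [[0,0,17],[-0.09,-0.07,-0.07],1],
  [[0,0,26],[-0.135,-0.11,-0.075],1],
  [[0,0,35],[-0.18,-0.15,-0.075],1],
  [[0,0,39.4],[-0.219,-0.184,-0.075],1],
])

```text
t: 2.42
eef_pos: [390.6, 298.5, 290.1]
tcp_rot: [3.141, -0.0, 1.996]
ft_force: [0.3, 0.6, 0.8]
opening: 0.997
grip_force: 0.0
```

move_arm([
  [[0,0,10],[-0.055,-0.022,0],1],
  [[0,0,20],[-0.11,-0.044,0],1],
  [[0,0,30],[-0.165,-0.066,0],1],
  [[0,0,35.2],[-0.22,-0.088,0],1],
  [[0,0,35.2],[-0.279,-0.111,0.01],1],
])

```text
t: 3.05
eef_pos: [405.3, 0.3, 280.5]
tcp_rot: [3.139, -0.0, 1.385]
ft_force: [1.0, 0.5, -1.5]
opening: 1.002
grip_force: 0.0
```

```bash
python3 - <<'E'
from mv import *
print(readout.state()["joints"],cur())
chain(pose(HS+[0,0,90],qs[2],E10),pose(HS,qs[2],E10))
E
```

```text
[-1.62776473e-01  9.38809194e-02  1.95842363e+00  1.78924563e-04
  1.08695837e+00  2.31285381e-02] (array([4.05349503e+02, 2.56072660e-01, 2.80510446e+02]), array([[ 1.84917395e-01,  9.82751318e-01,  2.32460426e-03],
       [ 9.82754044e-01, -1.84917385e-01, -2.21260010e-04],
       [ 2.12416173e-04,  2.32542906e-03, -9.99997274e-01]]))
([0.14, 9.99, -0.08], [-0.196, 0.042, 0.1193])
([0.0, 0.0, 0.0], [-0.0156, -0.0, 0.0886])
```

move_arm([
  [[0,5,0],[-0.05,0.01,0.03],1],
  [[0,10,0],[-0.1,0.02,0.06],1],
  [[0,10,0],[-0.15,0.03,0.09],1],
  [[0,10,0],[-0.196,0.042,0.119],1],
  [[0,10,0],[-0.196,0.042,0.119],1],
])

```text
t: 3.68
eef_pos: [410.0, -200.6, 159.0]
tcp_rot: [-3.139, -0.176, 1.382]
ft_force: [-0.1, 0.1, 0.3]
opening: 1.001
grip_force: 0.0
```

```bash
python3 - <<'E'
from mv import *
print(readout.state()["joints"])
chain(pose(HS,qs[2],E10))
P=eyes.read_camera("scene"); cv2.imwrite("pics/pre.png",cv2.resize(P["img"][130:330,170:390,::-1],None,fx=2.8,fy=2.8,interpolation=cv2.INTER_CUBIC))
E
```

```text
[-0.69201647  0.35757824  1.99334076  0.19719993  0.88796551 -0.63534239]
([-0.1, -0.07, -0.26], [-0.0149, 0.0008, 0.0864])
```

View pics/pre.png

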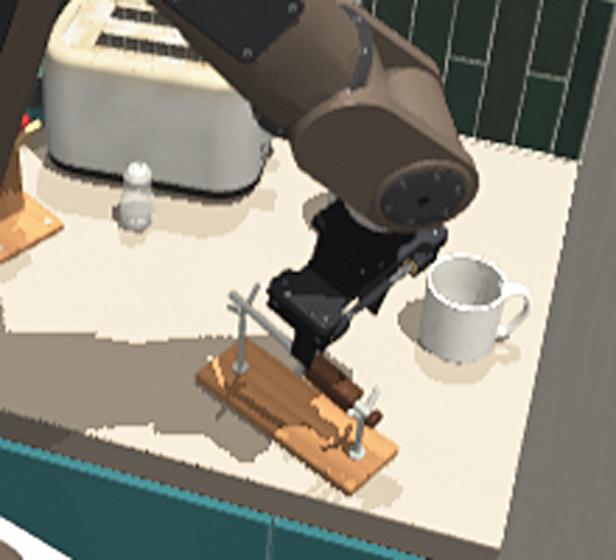

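The open gripper is above the handle (near finger at crop (310,340)) and clear of the forks, with the mug well behind it. I descend and close.

move_arm([
  [[0,0,0],[-0.007,0,0.04],1],
  [[0,0,0],[-0.015,0.001,0.07],1],
  [[0,0,0],[-0.015,0.001,0.086],1],
  [[0,0,0],[-0.015,0.001,0.086],1],
  [[0,0,0],[-0.015,0.001,0.086],0],
])

```text
t: 4.35
eef_pos: [412.0, -198.0, 74.7]
tcp_rot: [3.14, -0.174, 1.387]
ft_force: [0.3, 0.9, 0.0]
opening: 0.944
grip_force: 0.0
```

move_arm([
  [[0,0,0],[0,0,0],-0.4],
  [[0,0,0],[0,0,0],-0.6],
  [[0,0,0],[0,0,0],-1],
  [[0,0,0],[0,0,0],-1],
  [[0,0,0],[0,0,0],-1],
])

```text
t: 4.97
eef_pos: [411.5, -198.3, 73.6]
tcp_rot: [3.142, -0.175, 1.386]
ft_force: [0.7, -0.2, 0.1]
opening: 0.422
grip_force: 0.0
```

```bash
python3 - <<'E'
from mv import *
s=readout.state();print(s["joints"],s["ft_force"],s["opening"]*95,s["grip_force"])
chain(pose(HS,qs[2],E10))
P=eyes.read_camera("scene"); cv2.imwrite("pics/grasp.png",cv2.resize(P["img"][190:330,220:390,::-1],None,fx=3.6,fy=3.6,interpolation=cv2.INTER_CUBIC))
E
```

```text
[-0.68628564  0.50192743  2.07267153  0.24896835  0.66671694 -0.70490934] [ 0.71894782 -0.18213786  0.11374287] 40.080798642222 0.0
([0.01, -0.01, -0.04], [-0.0024, -0.0004, 0.0019])
```

View pics/grasp.png

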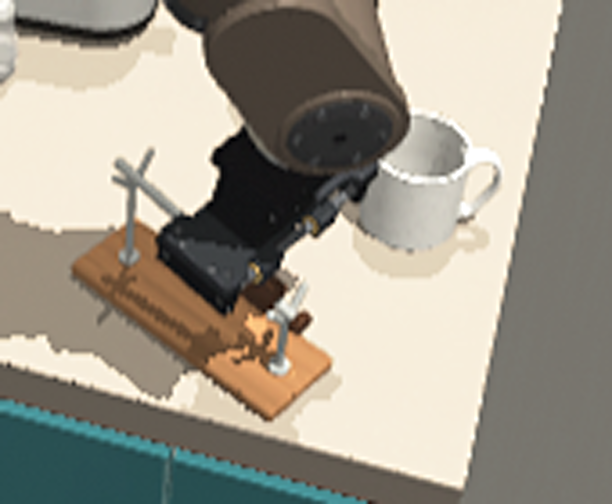

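The gripper straddles the handle and is still closing, with the rod still in its forks. I trim 2 mm and finish closing.

move_arm([
  [[0,0,0],[-0.002,0,0.001],-1],
  [[0,0,0],[-0.002,0,0.001],-1],
  [[0,0,0],[-0.002,0,0.001],-1],
  [[0,0,0],[-0.002,0,0.001],-1],
  [[0,0,0],[-0.002,0,0.001],-1],
])

```text
t: 5.65
eef_pos: [411.2, -200.1, 72.3]
tcp_rot: [3.141, -0.174, 1.386]
ft_force: [0.4, -0.9, 0.2]
opening: 0.229
grip_force: 30.0
```

```bash
python3 - <<'E'
from mv import *
s=readout.state();print(s["ft_force"],s["opening"]*95,s["grip_force"])
p,M=cur(); print(p,M.tolist()); np.savez("grasp.npz",p=p,M=M)
chain((p+[0,0,120],M))
E
```

```text
[ 0.40955999 -0.87483442  0.20166453] 21.775240215118338 29.978291988372803
[ 411.24687314 -200.14012895   72.25173659] [[0.1811795172525941, 0.9829247449216513, 0.03213920267871566], [0.9680073944207063, -0.1840078932387895, 0.1705953679695242], [0.17359627552154477, 0.00020259942953548826, -0.9848168825109158]]
([0.0, 0.0, 0.0], [0.0208, 0.0, -0.1182])
```

move_arm([
  [[0,0,0],[0.005,0,-0.03],-1],
  [[0,0,0],[0.01,0,-0.06],-1],
  [[0,0,0],[0.016,0,-0.09],-1],
  [[0,0,0],[0.021,0,-0.118],-1],
  [[0,0,0],[0.021,0,-0.118],-1],
])

```text
t: 6.28
eef_pos: [411.6, -200.1, 193.4]
tcp_rot: [3.139, -0.173, 1.387]
ft_force: [-0.4, -0.5, -2.1]
opening: 0.227
grip_force: 30.0
```

```bash
cat >> mv.py <<'E'
AXC=np.array([.819,0,.574]); MO=np.array([-30,0,155.])
def ins(t,up=0): # handle at distance t before mouth, raised square to slope
    return pose(world(qc,MO-t*AXC+up*np.array([-.574,0,.819]))[0],qc[2],E35)
E
python3 - <<'E'
from mv import *
s=readout.state();print(s["ft_force"],s["opening"]*95,s["grip_force"])
a=ins(169,80); p,M=cur()
print(ins(169)[0],a[0])
chain((p*.45+a[0]*.55+[0,0,20],tool(1.36,np.radians(22))),a,ins(169))
E
```

```text
[-0.39743942 -0.49122795 -2.0671303 ] 21.588730299072473 29.97798800468445
[441.49703259 129.47750171  42.43011116] [430.95894811  84.783037   107.95011116]
([-0.25, 12.08, 1.49], [0.149, -0.0184, 0.0534])
([-0.57, 13.0, 1.05], [0.096, -0.0183, 0.1018])
([0.0, 0.0, 0.0], [0.0, -0.0, 0.08])
```

move_arm([
  [[0,3,0.5],[0.037,-0.005,0.013],-1],
  [[0,6,1],[0.075,-0.009,0.026],-1],
  [[0,9,1.5],[0.112,-0.014,0.04],-1],
  [[-0.2,12,1.5],[0.149,-0.018,0.053],-1],
  [[-0.2,12,1.5],[0.149,-0.018,0.053],-1],
])

```text
t: 6.9
eef_pos: [421.0, -41.5, 164.3]
tcp_rot: [-3.134, -0.385, 1.359]
ft_force: [-0.1, -0.7, -0.3]
opening: 0.23
grip_force: 30.0
```

move_arm([
  [[0,3,0],[0.024,-0.005,0.025],-1],
  [[-0.3,7,0.5],[0.048,-0.009,0.05],-1],
  [[-0.5,10,1],[0.072,-0.014,0.075],-1],
  [[-0.6,13,1],[0.096,-0.018,0.102],-1],
  [[-0.6,13,1],[0.096,-0.018,0.102],-1],
])

```text
t: 7.52
eef_pos: [430.1, 85.4, 105.7]
tcp_rot: [-3.133, -0.61, 1.336]
ft_force: [0.4, -0.1, -2.0]
opening: 0.229
grip_force: 30.0
```

```bash
python3 - <<'E'
from mv import *
s=readout.state();print(s["joints"],s["ft_force"],s["opening"]*95,s["grip_force"])
chain(ins(169))
E
```

```text
[-0.33151983  0.46819135  2.24562483  0.96133292  0.76805871 -0.92382732] [ 0.4348887  -0.10094991 -2.02824516] 21.798373768860206 29.97824728488922
([-0.36, 0.03, -0.15], [0.001, 0.0015, 0.0779])
```

move_arm([
  [[-0.3,0,-0.1],[0.001,0.001,0.03],-1],
  [[-0.3,0,-0.1],[0.001,0.001,0.055],-1],
  [[-0.3,0,-0.1],[0.001,0.001,0.078],-1],
  [[-0.3,0,-0.1],[0.001,0.001,0.078],-1],
  [[-0.3,0,-0.1],[0.001,0.001,0.078],-1],
])

```text
t: 8.15
eef_pos: [442.6, 128.3, 44.5]
tcp_rot: [3.138, -0.611, 1.34]
ft_force: [-0.1, -0.1, -0.1]
opening: 0.233
grip_force: 30.0
```

```bash
cat > look.py <<'E'
from mv import *
import sys
def look(fn,x_s,x_t,T=None):
    p,M=cur(); h=p-19*M[:,2]; vis=[]
    for n,(x,y) in dict(scene=x_s,top=x_t).items():
        P=eyes.read_camera(n)
        im=cv2.resize(P["img"][y:y+100,x:x+70,::-1],None,fx=5.6,fy=5.6,interpolation=cv2.INTER_CUBIC)
        L=lambda X,c:cv2.polylines(im,[((proj(P,X)+.5-[x,y])*5.6).astype(int)],False,c,1)
        L(np.array([h+k*M[:,0] for k in (36,146)]),(255,0,255))
        L(world(qc,[MO-8*AXC,MO+67*AXC]),(0,255,0))
        vis.append(im)
    cv2.imwrite(fn,np.hstack(vis))
E
python3 - <<'E'
from look import *
s=readout.state();print(s["joints"],s["ft_force"],s["opening"]*95,s["grip_force"])
chain(ins(169),ins(58))
look("pics/ins0.png",(140,140),(140,180))
E
```

```text
[-0.21989603  0.61571144  2.27002214  1.2388341   0.65141255 -1.14553946] [-0.1115586  -0.0686068  -0.12820297] 22.08766570993241 29.978270530700684
([0.2, 0.02, 0.02], [-0.0004, -0.0014, 0.0022])
([0.0, 0.0, 0.0], [0.111, 0.0, -0.0])
```

View pics/ins0.png

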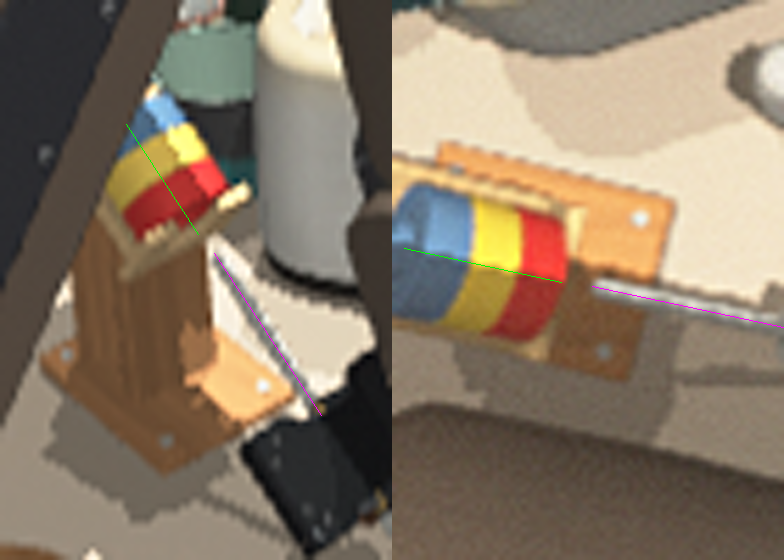

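The rod (magenta) and ring axis (green) are collinear within about 1 px in both views, with the tip just below the slot (scene crop (215,250), top crop (595,288)). I insert in two stages, watching the force.

move_arm([
  [[0.2,0,0],[0.008,-0.001,0.002],-1],
  [[0.2,0,0],[0.016,-0.001,0.002],-1],
  [[0.2,0,0],[0.026,-0.001,0.002],-1],
  [[0.2,0,0],[0.036,-0.001,0.002],-1],
  [[0.2,0,0],[0.036,-0.001,0.002],-1],
])

```text
t: 8.88
eef_pos: [448.4, 159.8, 63.4]
tcp_rot: [3.141, -0.611, 1.341]
ft_force: [0.3, -0.3, -1.9]
opening: 0.232
grip_force: 30.0
```

```bash
python3 - <<'E'
from look import *
s=readout.state();print(s["ft_force"],s["opening"]*95)
chain(ins(133),ins(58))
look("pics/ins1.png",(140,140),(140,180))
E
```

```text
[ 0.28894319 -0.26338294 -1.92037448] 22.05839713305175
([-0.04, -0.0, 0.1], [-0.0015, 0.0002, -0.0006])
([0.0, 0.0, 0.0], [0.075, 0.0, -0.0])
```

View pics/ins1.png

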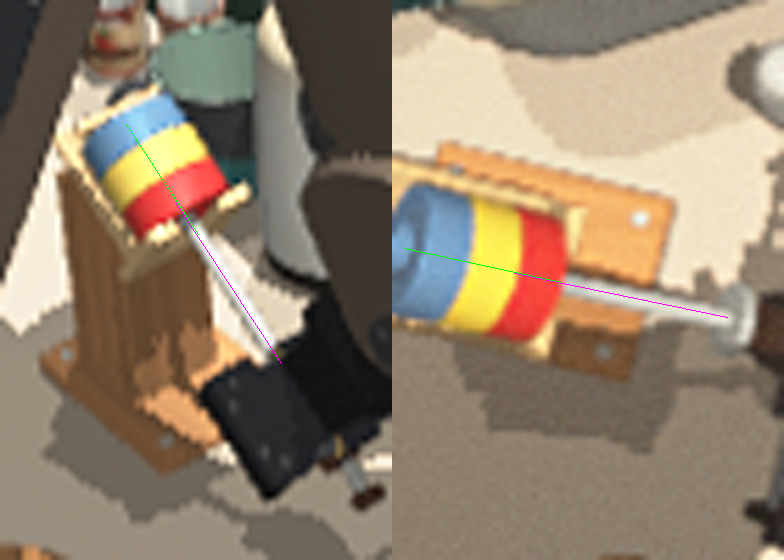

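The tip has entered the red ring (scene crop (190,215)) on the axis, with no contact force. I continue.

move_arm([
  [[0,0,0.1],[0.015,0,-0.001],-1],
  [[0,0,0.1],[0.03,0,-0.001],-1],
  [[0,0,0.1],[0.05,0,-0.001],-1],
  [[0,0,0.1],[0.073,0,-0.001],-1],
  [[0,0,0.1],[0.073,0,-0.001],-1],
])

```text
t: 9.6
eef_pos: [462.0, 217.3, 106.0]
tcp_rot: [-3.141, -0.611, 1.34]
ft_force: [0.5, -0.0, -0.1]
opening: 0.23
grip_force: 30.0
```

```bash
python3 - <<'E'
from look import *
s=readout.state();print(s["joints"],s["ft_force"],s["opening"]*95)
chain(ins(58),ins(58,50))
look("pics/ins2.png",(140,140),(140,180))
E
```

```text
[-1.18123923e-03  4.91607341e-01  2.17597204e+00  1.13856960e+00
  6.62813417e-01 -7.63122378e-01] [ 0.49711397 -0.00578854 -0.06457536] 21.81945473404518
([-0.03, -0.01, 0.02], [0.0007, 0.0002, 0.0003])
([0.0, 0.0, 0.0], [-0.0, -0.0, -0.05])
```

View pics/ins2.png

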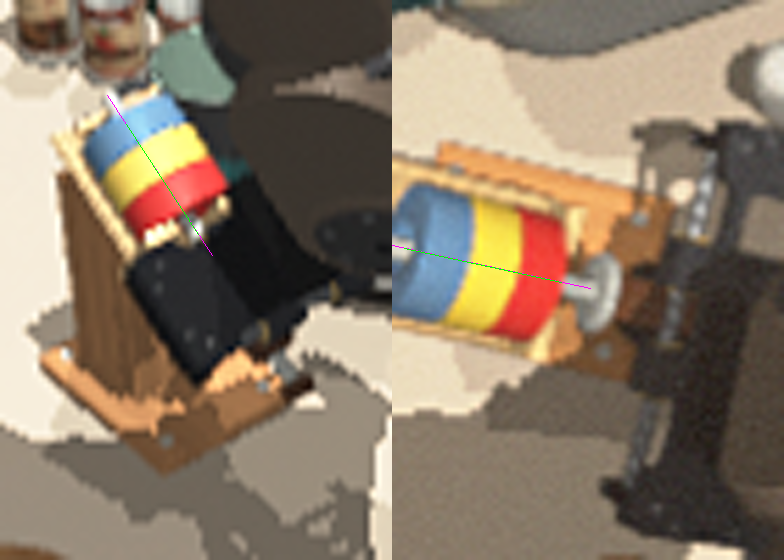

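The rod is through all three rings: the tip shows beyond blue at scene crop (112,98), and the collar is short of the plate at top crop (600,290). I lift slowly, square to the slope.

move_arm([
  [[0,0,0],[0,0,-0.006],-1],
  [[0,0,0],[0,0,-0.012],-1],
  [[0,0,0],[0,0,-0.018],-1],
  [[0,0,0],[0,0,-0.024],-1],
  [[0,0,0],[0,0,-0.03],-1],
])

```text
t: 10.32
eef_pos: [458.0, 199.7, 130.6]
tcp_rot: [-3.14, -0.611, 1.337]
ft_force: [1.2, -0.1, -2.4]
opening: 0.231
grip_force: 30.0
```

move_arm([
  [[0,0,0],[0,0,-0.008],-1],
  [[0,0,0],[0,0,-0.016],-1],
  [[0,0,0],[0,0,-0.024],-1],
  [[0,0,0],[0,0,-0.032],-1],
  [[0,0,0],[0,0,-0.04],-1],
])

```text
t: 10.95
eef_pos: [452.7, 177.4, 163.4]
tcp_rot: [-3.14, -0.611, 1.337]
ft_force: [-0.2, 0.2, -2.7]
opening: 0.23
grip_force: 30.0
```

```bash
python3 - <<'E'
from look import *
s=readout.state();print(s["joints"],s["ft_force"],s["opening"]*95,s["grip_force"])
p,M=cur();g=np.load("grasp.npz")
chain((p+[0,0,40],M))
look("pics/lift.png",(130,100),(140,180))
E
```

```text
[-0.09719654  0.36282578  2.15695347  0.93986124  0.7810148  -0.60667934] [-0.23081493  0.21269729 -2.69960408] 21.868482484695257 29.97796654701233
([0.0, 0.0, 0.0], [0.0229, -0.0001, -0.0328])
```

View pics/lift.png

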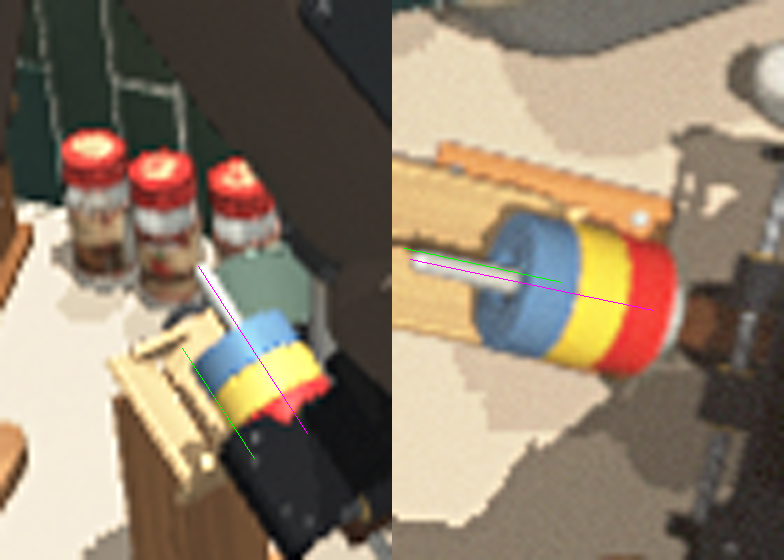

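All three rings sit on the shaft against the collar (top crop (480–680, 215–375)), clear of the cradle. Next I carry them back to above the stand.

```bash
python3 - <<'E'
from mv import *
g=np.load("grasp.npz");p,M=cur();t=g["p"]+[0,0,125]
w=(np.array([435,20,235.]),tool(1.36,np.radians(28)))
w2=(np.array([418,-130,225.]),tool(1.38,np.radians(17)))
chain(w,w2,(t,g["M"]),(g["p"]+[0,0,25],g["M"]))
E
```

```text
([0.64, -7.01, -1.09], [-0.0878, 0.0188, -0.1486])
([0.44, -11.0, -1.06], [-0.1373, 0.0148, -0.0617])
([0.07, -7.0, -0.32], [-0.0752, 0.0067, 0.006])
([0.0, 0.0, 0.0], [-0.0174, -0.0, 0.0985])
```

move_arm([
  [[0.1,-1,0],[-0.01,0.002,-0.03],-1],
  [[0.2,-2,-0.3],[-0.025,0.006,-0.06],-1],
  [[0.4,-4,-0.6],[-0.045,0.01,-0.09],-1],
  [[0.6,-5.5,-0.9],[-0.068,0.015,-0.12],-1],
  [[0.6,-7,-1.1],[-0.088,0.019,-0.149],-1],
])

```text
t: 11.68
eef_pos: [434.8, 18.8, 234.8]
tcp_rot: [-3.141, -0.488, 1.36]
ft_force: [-0.7, -0.7, -1.7]
opening: 0.226
grip_force: 30.0
```

move_arm([
  [[0.1,-2.2,-0.2],[-0.03,0.003,-0.013],-1],
  [[0.2,-4.4,-0.4],[-0.06,0.006,-0.026],-1],
  [[0.3,-6.6,-0.6],[-0.09,0.009,-0.039],-1],
  [[0.4,-8.8,-0.9],[-0.115,0.012,-0.052],-1],
  [[0.4,-11,-1.1],[-0.137,0.015,-0.062],-1],
])

```text
t: 12.3
eef_pos: [418.2, -130.9, 224.8]
tcp_rot: [3.141, -0.296, 1.38]
ft_force: [0.9, -0.2, -1.7]
opening: 0.225
grip_force: 30.0
```

move_arm([
  [[0,-1.5,0],[-0.02,0.002,0.001],-1],
  [[0,-3,-0.1],[-0.04,0.003,0.003],-1],
  [[0,-5,-0.2],[-0.06,0.005,0.005],-1],
  [[0.1,-7,-0.3],[-0.075,0.007,0.006],-1],
  [[0.1,-7,-0.3],[-0.075,0.007,0.006],-1],
])

```text
t: 12.92
eef_pos: [412.0, -200.2, 196.9]
tcp_rot: [-3.141, -0.174, 1.386]
ft_force: [-0.7, 0.0, -1.4]
opening: 0.226
grip_force: 30.0
```

```bash
python3 - <<'E'
from look import *
s=readout.state();print(s["ft_force"],s["opening"]*95,s["grip_force"])
g=np.load("grasp.npz")
chain((g["p"]+[0,0,30],g["M"]),(g["p"],g["M"]))
E
```

```text
[-0.68745525  0.03099832 -1.37396509] 21.424607532413937 29.977848529815674
([-0.05, 0.01, 0.0], [-0.0165, -0.0007, 0.0932])
([0.0, 0.0, 0.0], [-0.0052, -0.0, 0.0295])
```

move_arm([
  [[0,0,0],[-0.004,0,0.023],-1],
  [[0,0,0],[-0.008,-0.001,0.047],-1],
  [[0,0,0],[-0.012,-0.001,0.07],-1],
  [[0,0,0],[-0.0165,-0.001,0.093],-1],
  [[0,0,0],[-0.0165,-0.001,0.093],-1],
])

```text
t: 13.55
eef_pos: [410.7, -199.2, 102.0]
tcp_rot: [-3.139, -0.176, 1.386]
ft_force: [-1.1, 0.2, -2.4]
opening: 0.229
grip_force: 30.0
```

```bash
cat > chk.py <<'E'
from mv import *
s=readout.state();print(s["ft_force"],s["opening"]*95,s["grip_force"])
g=np.load("grasp.npz"); chain((g["p"],g["M"]))
p,M=cur();h=p-19*M[:,2]
for n in["scene","top"]:
    P=eyes.read_camera(n);im=P["img"].astype(int);lum=im.min(2).astype(np.float32)
    for x in(110,118,138,142,150):   # brightness across the rod in 3 mm steps
        a=proj(P,h+x*M[:,0])[0];b=proj(P,h+(x+10)*M[:,0])[0];d=(b-a)/np.linalg.norm(b-a);nrm=np.array([-d[1],d[0]])
        pts=(a+np.outer(np.arange(-5,6),nrm)).astype(np.float32)
        print(n,x,cv2.remap(lum,pts[None,:,0],pts[None,:,1],cv2.INTER_LINEAR)[0].astype(int).tolist())
    hs=cv2.cvtColor(P["img"],cv2.COLOR_RGB2HSV).astype(int);u=proj(P,h+70*M[:,0])[0].astype(int)
    box=np.zeros(lum.shape,bool);box[u[1]-30:u[1]+30,u[0]-30:u[0]+30]=1;H,S,V=hs[...,0],hs[...,1],hs[...,2]
    for c,m in dict(red=((H<6)|(H>172))&(S>150)&(V>90),yel=(H>23)&(H<34)&(S>150),blu=(H>95)&(H<122)&(S>80)).items():
        ys,xs=np.nonzero(m&box);print(n,c,len(xs),(np.round([xs.mean(),ys.mean()],1) if len(xs) else None))
    print(n,"model ring centres",[np.round(proj(P,h+x*M[:,0]-[0,0,9])[0],1).tolist() for x in(47,69,92)])
E
python3 chk.py
```

```text
[-1.05510683  0.19075859 -2.36766927] 21.755965423704748 29.977831542491913
([-0.14, -0.09, 0.01], [-0.006, 0.0008, 0.0292])
scene 110 [147, 139, 128, 117, 109, 130, 137, 132, 139, 201, 219]
scene 118 [222, 222, 225, 202, 140, 133, 158, 189, 209, 214, 222]
scene 138 [220, 220, 221, 198, 134, 131, 157, 196, 219, 220, 220]
scene 142 [220, 220, 221, 204, 143, 126, 152, 202, 221, 219, 219]
scene 150 [220, 220, 220, 220, 221, 220, 221, 221, 220, 220, 220]
scene red 0 None
scene yel 1 [262. 246.]
scene blu 128 [263.4 239.7]
scene model ring centres [[276.2, 250.6], [270.5, 245.7], [264.6, 240.6]]
top 110 [68, 70, 70, 87, 111, 122, 121, 105, 76, 73, 70]
top 118 [59, 54, 54, 76, 108, 122, 110, 83, 65, 63, 63]
top 138 [63, 59, 62, 77, 116, 133, 144, 134, 125, 90, 65]
top 142 [65, 64, 65, 81, 115, 159, 174, 148, 122, 90, 64]
top 150 [68, 65, 67, 64, 61, 67, 63, 69, 67, 66, 65]
top red 155 [327.8 250.6]
top yel 8 [322.9 245.4]
top blu 59 [312.5 247.8]
top model ring centres [[324.9, 250.0], [317.0, 248.5], [308.8, 247.0]]
```

The rod is on its predicted axis to within 1 px and the rings are on the shaft. I lower into the forks.

move_arm([
  [[-0.1,-0.1,0],[-0.002,0.001,0.007],-1],
  [[-0.1,-0.1,0],[-0.004,0.001,0.014],-1],
  [[-0.1,-0.1,0],[-0.005,0.001,0.021],-1],
  [[-0.1,-0.1,0],[-0.006,0.001,0.027],-1],
  [[-0.1,-0.1,0],[-0.006,0.001,0.029],-1],
])

```text
t: 14.28
eef_pos: [411.7, -200.8, 72.7]
tcp_rot: [3.14, -0.173, 1.386]
ft_force: [-0.7, -0.2, -1.7]
opening: 0.23
grip_force: 30.0
```

```bash
python3 chk.py
```

```text
[-0.72799687 -0.20203369 -1.72190052] 21.807556438936906 29.978139996528625
([0.05, 0.08, 0.01], [0.0005, -0.0006, 0.0006])
scene 110 [126, 188, 204, 167, 115, 121, 140, 181, 207, 216, 224]
scene 118 [154, 115, 111, 119, 119, 134, 147, 182, 208, 224, 220]
scene 138 [209, 153, 190, 192, 136, 133, 148, 183, 216, 221, 221]
scene 142 [222, 224, 221, 198, 139, 134, 157, 192, 218, 220, 220]
scene 150 [220, 220, 220, 221, 223, 220, 220, 221, 220, 221, 220]
scene red 0 None
scene yel 0 None
scene blu 127 [263.4 247.1]
scene model ring centres [[276.2, 257.8], [270.6, 252.9], [264.8, 247.8]]
top 110 [70, 71, 71, 88, 121, 128, 114, 84, 76, 73, 74]
top 118 [49, 55, 63, 86, 116, 128, 117, 86, 63, 61, 62]
top 138 [61, 65, 81, 111, 123, 124, 121, 121, 104, 71, 67]
top 142 [63, 65, 67, 90, 112, 123, 118, 110, 96, 66, 65]
top 150 [68, 66, 67, 64, 65, 67, 68, 70, 67, 66, 66]
top red 146 [325.9 250.2]
top yel 6 [321.5 247.5]
top blu 66 [310.7 248.2]
top model ring centres [[323.3, 249.1], [315.7, 247.6], [307.7, 246.1]]
```

move_arm([
  [[0,0,0],[0.0005,-0.0005,0.001],-1],
  [[0,0,0],[0.0005,-0.0005,0.0015],-1],
  [[0,0,0],[0.0005,-0.0005,0.0015],-1],
  [[0,0,0],[0.0005,-0.0005,0.0015],-0.5],
  [[0,0,0],[0.0005,-0.0005,0.0015],-0.4],
])

```text
t: 15.0
eef_pos: [411.5, -200.1, 71.8]
tcp_rot: [3.14, -0.173, 1.386]
ft_force: [0.8, 0.6, 0.1]
opening: 0.291
grip_force: 0.0
```

move_arm([
  [[0,0,0],[0,0,0],-0.3],
  [[0,0,0],[0,0,0],-0.2],
  [[0,0,0],[0,0,0],-0.1],
  [[0,0,0],[0,0,0],0],
  [[0,0,0],[0,0,0],0],
])

```text
t: 15.62
eef_pos: [411.5, -200.1, 71.8]
tcp_rot: [3.14, -0.173, 1.386]
ft_force: [-0.4, 0.7, 0.2]
opening: 0.501
grip_force: 0.0
```

```bash
python3 chk.py; python3 -c "
from mv import *
p,M=cur();chain((p+[0,0,150],M))"
```

```text
[-0.41245153  0.65325958  0.20634102] 47.6133143214262 0.0
([0.09, 0.1, 0.02], [-0.0, -0.0003, -0.0004])
scene 110 [118, 155, 199, 165, 125, 120, 144, 177, 206, 209, 220]
scene 118 [172, 131, 106, 112, 107, 129, 151, 169, 208, 211, 219]
scene 138 [225, 168, 177, 195, 149, 126, 148, 177, 217, 221, 221]
scene 142 [220, 223, 220, 214, 152, 125, 152, 178, 213, 221, 220]
scene 150 [221, 220, 220, 221, 222, 221, 222, 221, 221, 221, 220]
scene red 0 None
scene yel 1 [262. 253.]
scene blu 124 [263.4 246.9]
scene model ring centres [[275.9, 257.9], [270.3, 253.0], [264.5, 248.0]]
top 110 [70, 63, 66, 87, 115, 124, 119, 85, 78, 79, 75]
top 118 [59, 53, 58, 83, 111, 126, 121, 91, 64, 63, 62]
top 138 [64, 66, 78, 109, 122, 125, 126, 121, 111, 78, 64]
top 142 [69, 66, 70, 84, 112, 128, 120, 106, 92, 67, 66]
top 150 [67, 66, 68, 68, 69, 65, 65, 68, 67, 68, 66]
top red 146 [325.8 250. ]
top yel 3 [321.  248.3]
top blu 67 [310.7 247.7]
top model ring centres [[322.9, 249.1], [315.3, 247.7], [307.3, 246.2]]
([0.0, 0.0, 0.0], [0.0258, 0.0003, -0.1478])
```

move_arm([
  [[0,0,0],[0,0,-0.02],0],
  [[0,0,0],[0,0,-0.05],0],
  [[0,0,0],[0,0,-0.09],0],
  [[0,0,0],[0,0,-0.13],0],
  [[0,0,0],[0,0,-0.16],0],
])

```text
t: 16.35
eef_pos: [406.1, -227.3, 231.1]
tcp_rot: [3.139, -0.172, 1.386]
ft_force: [0.8, -0.7, -0.3]
opening: 0.5
grip_force: 0.0
```

move_arm([
  [[0,0,0],[0.04,0,-0.02],0],
  [[0,0,0],[0.1,0,-0.02],0],
  [[0,0,0],[0.15,0,-0.02],0],
  [[0,0,0],[0.2,0,-0.02],0],
  [[0,0,0],[0.25,0,-0.02],0],
])

```text
t: 16.98
eef_pos: [450.7, 13.2, 292.5]
tcp_rot: [3.14, -0.173, 1.386]
ft_force: [1.1, 0.3, -0.4]
opening: 0.497
grip_force: 0.0
```

```bash
python3 - <<'E'
from mv import *
g=np.load("grasp.npz");h=g["p"]-19*g["M"][:,2];M=g["M"]
ref=cv2.imread("pics/scene0.png")
for n in["scene","top"]:
    P=eyes.read_camera(n);img=np.ascontiguousarray(P["img"][:,:,::-1]);ref=cv2.imread(f"pics/{n}0.png")
    for nm,x,r in(("tip",140,7),("knob",-52,7)):
        u=proj(P,h+x*M[:,0])[0].astype(int)
        T=ref[u[1]-r:u[1]+r+1,u[0]-r:u[0]+r+1];W=img[u[1]-r-6:u[1]+r+7,u[0]-r-6:u[0]+r+7]
        m=cv2.matchTemplate(W,T,cv2.TM_CCOEFF_NORMED);_,v,_,l=cv2.minMaxLoc(m);print(n,nm,"shift",np.array(l)-6,round(v,2))
    for o in["ring_a","rod"]:
        print(n,o,[(round(d["score"],2),np.round(d["uv"],1).tolist(),int(d["mask"].sum())) for d in eyes.cut_out(P,o)[:4]])
    hs=cv2.cvtColor(P["img"],cv2.COLOR_RGB2HSV).astype(int);u=proj(P,h+70*M[:,0])[0].astype(int)
    box=np.zeros(hs.shape[:2],bool);box[u[1]-30:u[1]+30,u[0]-30:u[0]+30]=1;H,S,V=hs[...,0],hs[...,1],hs[...,2]
    for c,m in dict(red=((H<6)|(H>172))&(S>130)&(V>90),yel=(H>22)&(H<34)&(S>140),blu=(H>95)&(H<122)&(S>80)).items():
        ys,xs=np.nonzero(m&box);print(n,c,len(xs),(np.round([xs.mean(),ys.mean()],1) if len(xs) else None))
    print([np.round(proj(P,h+x*M[:,0]-[0,0,9])[0],1).tolist() for x in(47,69,92)])
E
```

```text
scene tip shift [0 0] 0.97
scene knob shift [0 0] 0.99
scene ring_a [(0.56, [275.4, 258.0], 162), (0.47, [268.1, 251.1], 125), (0.46, [261.7, 245.6], 138), (0.4, [289.9, 263.1], 331)]
scene rod [(0.56, [287.3, 266.0], 385)]
scene red 168 [274.2 257.1]
scene yel 43 [264.8 255.3]
scene blu 123 [262.4 246.3]
[[275.9, 257.9], [270.3, 253.0], [264.5, 247.9]]
top tip shift [-4 -1] 0.17
top knob shift [0 0] 0.93
top ring_a []
top rod [(0.36, [356.7, 257.4], 25)]
top red 0 None
top yel 0 None
top blu 0 None
[[323.0, 249.2], [315.4, 247.8], [307.4, 246.3]]
```

The tip and knob match their original pixels in the scene view. The three rings sit at the expected places on the shaft, and the arm is clear.

```bash
python3 -c "
from cell import env
print(env.job_done())"
```

```text
the job is handed in; nothing more can be done
None
```

I handed the job in: the rod is back in both forks with all three rings between collar and front fork, by the last scene-camera check (the arm blocked most of the top view), and the hand-in returned no verdict.

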